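# Release the filter cartridge from the vacuum manifold's quick coupler

## Robot

A 6-joint arm with a two-finger parallel gripper is mounted at the origin on a cart in front of the work surface, level with it; the furniture and walls round the work are solid. World frame = base frame: x ahead of the robot, y to its left, z up, the work surface at z = 0. Lengths are in mm, angles in rad, forces in N, time in s.
With the tool pointing down it reaches from about 400 to 925 mm from the base axis. Payload 12.5 kg.
Tool frame: the origin (TCP) lies midway between the tips of the shut fingers; the grasp point (between the pads) lies 19 mm behind it; z points along the fingers, y is the line along which they close (so a half turn about z gives the same grasp; the last joint's range is limited). The gripper opens to 95 mm and grips with 3 to 60 N. Pads are 20 mm wide; open, the fingers measure 119 mm over their backs; the gripper's body (75 mm by 180 mm) begins 59 mm behind the grasp point.
Start: joints at [1.009, 0.491, 1.559, -0, 1.092, -0.106], TCP at [275.102, 561.222, 178.061] pointing down, gripper open.
Joint ranges: [-3.1, 3.1], [-0.84, 2.19], [0.05, 2.79], [-1.13, 4.28], [0.06, 2.93], [-2.69, 2.69]. Speed limits (rad/s): [2.22, 2.22, 2.79, 3.14, 3.14, 3.14].

## Interface

Orientations are given as [roll, pitch, yaw] about the fixed x, y, z axes, in that order (R = Rz(yaw) Ry(pitch) Rx(roll)).
In Python, from cell import env gives the robot as it stands.
- The arm moves only by the tool arm_command, never from a script. Its argument "targets" is a list of rows, each a list of 5 numbers: the shift along the tool's x, y, z in mm, then the turn about the tool's z in degrees, then the opening, from 0 (shut) to 1 (fully open). In form: [[tx, ty, tz, roll, fingers], ...]. A call has 1 to 5 rows; each row is the pose to reach, as a shift and turn from the pose commanded when the call began, along the tool's axes at that moment; what a row does not reach only later rows make up. A row lasts 1/10 s, in which the tool goes at most 50 mm and 8.59 degrees, less where a joint would pass 70% of its speed; a pose out of reach is approached as far as the arm can. A call with a gripper value outside its range is refused whole. The fingers move at their own pace and stop on an object; the grip force is fixed at half the most. Time passes only in rows, so rows that repeat a pose let the fingers close. It gives the time, the measured TCP pose, the force, the opening and the grip force at its end, in the units of the state.
- env.state(): the state, without advancing time (a new reading comes with each control period).
- env.read_camera(name): name is "scene" or "top" or "wrist"; returns a dict with "frame" (480x640x3 uint8, red, green, blue), "vertical_fov" (degrees; the focal length in pixels is half the picture's height over the tangent of half this angle, whatever the lens; pixels are square), "cx", "cy" (the principal point, pixels), "world_from_camera" (4x4, takes a point from camera to world coordinates); the wrist camera has in their place "hand_eye" (4x4, takes a point from camera to tool coordinates, whose origin is the TCP and whose axes are the flange's). Camera axes: x right, y down, z forward; pixel columns grow to the right and rows downward; lengths in mm; the calibration is good to about 2 mm. The wrist camera is an equidistant fisheye: a pixel r from the principal point sees the ray r / f radians off the axis. A picture is of the moment at which its call begins: read the wrist's pose just before it. There is no depth.
- env.job_done(): hands the job in; it is judged then, once.
The state is a dict: "t": time; "joints": joint angles; "qvel": joint speeds; "tau": joint torques, N m; "eef_pos": TCP position; "tcp_rot": TCP orientation; "ft_force": force on the tool from outside, world axes, zero at the start; "moment": the same for the moment, N m; "opening": opening from 0.0 (shut) to 1.0 (fully open); "grip_force": force on a finger pad.
Only numpy, scipy, OpenCV 4.12 (cv2) and the standard library are available. Lean on these libraries where they do the work, as an engineer would, in place of code of your own. Each camera call takes 0.05 s, during which the arm holds its last target. There are 200 camera calls.

## Task

Free the used filter cartridge (blue top) from the quick coupler on the grey vacuum manifold: pull the knurled spring collar straight up, turn it about 65 degrees counter-clockwise as seen from above (its white stripe goes from the red dot to the green dot) and let it drop into its parking notch, so that it stays open. Then lift the cartridge out and stand it upright in the dark metal tray, leaving the collar parked open and the other things on the bench where they are.

Things in the scene. Friction and masses are not known exactly. Their poses are not given: they have to be found in the camera images.
- manifold: fixed grey base plate 130x130x16 mm with an upright coupler socket in its centre and a low brass hose barb on its +y side (reaching 109 mm out). Origin on the worktop under the socket's axis, z up; red dot on its -x side, green dot 67 degrees counter-clockwise from it. Apart from the socket, collar and cartridge nothing on it is higher than 24 mm.
- collar_grip (a point): on the vertical axis of the knurled steel spring collar, 4 mm below its top edge. A round sleeve, 55 mm across and 34 mm high; locked, it spans 50 to 84 mm above the worktop. The cartridge's top stands 32 mm above the locked collar's top edge on the same axis (so keep a gripper's palm more than 36 mm above this point).
- collar_lift (a joint): lift of the collar, m: 0 home (down), 0.013 upper stop. A spring pushes it down with about 6 N at home, 11 N at the stop. It turns only when lifted more than 0.009 (a ridge blocks it below that); parked in the notch it reads about 0.004.
- collar (a joint): turn of the collar, rad, growing counter-clockwise from above: 0 locked (stripe at the red dot; two claws in the collar cover the cartridge's ears); above 0.97 it drops into the parking notch when let go (stripe at the green dot, cartridge free); 1.309 is the stop. It turns easily once lifted.
- cartridge_mid (a point): centre (half-way up) of the filter cartridge: 70 mm tall, upright, z up, 0.09 kg. White flat-footed lower part 26 mm wide and 26 mm high, with two ears 39 mm across at its top; above it a round blue grip 23 mm wide. Starts in the socket, foot 46 mm above the worktop; pulls straight up, clear after 45 mm. With the collar parked its grip sticks out 28 mm above the collar.
- tray_in (a point): centre of the inner floor of the loose open dark metal tray, 4 mm above the worktop; the tray is 130x170x22 mm outside (x, y, z) with 4 mm walls and floor; 0.7 kg.
- tip_box: bystander: blue tip box 95x124x76 mm, origin under its centre
- red_cup: bystander: sample cup with red lid, 62 mm wide, 66 mm high, origin under its centre
- white_cup: bystander: sample cup with white lid, 62 mm wide, 66 mm high, origin under its centre
- petri_a: bystander: lower of two stacked petri dishes, 91 mm wide, 15 mm high, origin under its centre
- forceps: bystander: steel forceps 132 mm long, 7 mm high, lying flat, origin under the centre
- stain_bottle: bystander: blue bottle with white cap, 44 mm wide, 93 mm high, origin under its centre
Things that resemble listed ones, but are neither listed nor needed, are in the scene too. Of the things that look like the part that bears cartridge_mid, the smaller one is meant.

How it is judged (in metres and radians):
On the way, in this order (a step that is already met when the one before it is completed fails the run):
1. the collar is lifted, turned and dropped into its parking notch, the cartridge still in the socket (value of joint collar above 0.93 rad and value of joint collar_lift below 0.006 m and z of cartridge_mid in the frame of manifold below 0.095 m), for 0.2 s.
2. the cartridge is lifted clear of the socket (z of cartridge_mid in the frame of manifold above 0.115 m), for 0.1 s.
At the end, for the whole second after the job is handed in: The collar is parked open in its notch (turn above 0.93 rad, lift between 2 and 6 mm), and the cartridge stands upright (within 0.1 rad) and at rest on its foot on the tray's floor, inside the walls (value of joint collar above 0.93 rad and value of joint collar_lift between 0.002 and 0.006 m and angle between cartridge_mid's own z axis and vertical below 0.1 rad and x of cartridge_mid in the frame of tray_in between -0.06 and 0.06 m and y of cartridge_mid in the frame of tray_in between -0.08 and 0.08 m and z of cartridge_mid in the frame of tray_in between 0.03 and 0.04 m and linear speed of cartridge below 0.02 m/s); the robot touches nothing.
It fails at once if a bystander is pushed more than 3 cm (distance of any of tip_box, red_cup, white_cup, petri_a, forceps, stain_bottle from where it was at the start of the episode above 0.03 m).
It also fails if it takes over 58 s, if anything falls off the work surface, if the arm or the gripper's body presses on something with over 40 N, if the wrist force passes 120 N, or if a joint passes its speed limit or range.

## Working session

There is one attempt and no reset: what is moved stays moved. The work goes in short steps, Python scripts to look and compute and a tool call to move; the robot and the scene stay as the last step left them, time stands still between calls to the robot, and variables do not carry over. Pictures are saved under pics/ and viewed, at most 10 in all, crops included, and the job is handed in when it is done.

Besides the shell and the picture viewer there is one more tool, called after "Call:" by a JSON object that holds its "op" and its "data". arm_command: Moves the arm, as the interface text tells. Its arguments: {"type":"object","properties":{"targets":{"type":"array","items":{"type":"array","items":{"type":"number"}}}},"required":["targets"]}

```bash
mkdir -p pics; ls; cat > h.py <<'E'
import numpy as np, cv2
from cell import env
def cam(n):
    s=env.state(); c=env.read_camera(n); c['s']=s; return c
def ray(c,u,v):
    f=240/np.tan(np.radians(c['vertical_fov'])/2)
    T=c['world_from_camera']; d=np.array([(u-c['cx'])/f,(v-c['cy'])/f,1.])
    return T[:3,3],T[:3,:3]@d
def onz(c,u,v,z):
    o,d=ray(c,u,v); return o+d*(z-o[2])/d[2]
def proj(c,p):
    f=240/np.tan(np.radians(c['vertical_fov'])/2)
    q=np.linalg.inv(c['world_from_camera'])@np.r_[p,1]; return q[0]/q[2]*f+c['cx'],q[1]/q[2]*f+c['cy']
def save(n,im): cv2.imwrite('pics/'+n+'.png',im[:,:,::-1])
E
python3 - <<'E'
from h import *
for n in ('scene','top'):
    c=cam(n); save(n,c['frame']); print(n,c['vertical_fov'],c['cx'],c['cy'],np.round(c['world_from_camera'],3).tolist())
s=env.state(); print(s)
E
```

```text
pics
scene 43.02893629396826 323.4576124125738 243.2757647649935 [[-0.843, -0.376, 0.384, -45.559], [-0.537, 0.571, -0.621, 1071.53], [0.014, -0.73, -0.683, 1174.469], [0.0, 0.0, 0.0, 1.0]]
top 49.95500539974766 308.6920605740009 236.82302309898918 [[-0.015, -0.993, 0.118, 440.536], [-1.0, 0.017, 0.01, 70.811], [-0.012, -0.118, -0.993, 1217.471], [0.0, 0.0, 0.0, 1.0]]
{'t': 0.1, 'joints': array([ 1.00940565e+00,  4.91501980e-01,  1.55935244e+00, -9.79458957e-06,
        1.09167558e+00, -1.05621070e-01]), 'qvel': array([-0.00147483, -0.00114184, -0.00211886, -0.00025915, -0.00010709,
        0.00070739]), 'tau': array([ 2.98932151e-03, -6.13616967e+01, -2.58610171e+01,  6.94401632e-02,
        4.69351199e-02, -6.93047855e-05]), 'eef_pos': array([274.96953042, 561.01341345, 177.53093872]), 'tcp_rot': array([-3.14065962e+00, -9.01800022e-05,  2.68582753e+00]), 'ft_force': array([ 0.18299898,  0.27971534, -0.32411411]), 'moment': array([-0.03058581,  0.0301175 ,  0.02728359]), 'grip_force': 0.0, 'opening': 1.000436927478895}
```

View pics/top.png

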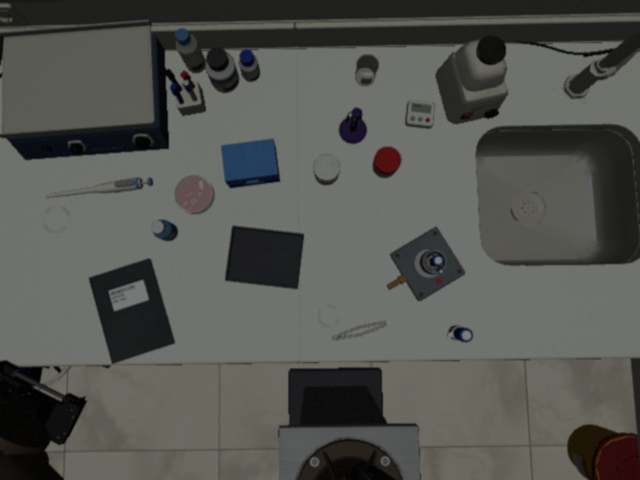

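View pics/scene.png

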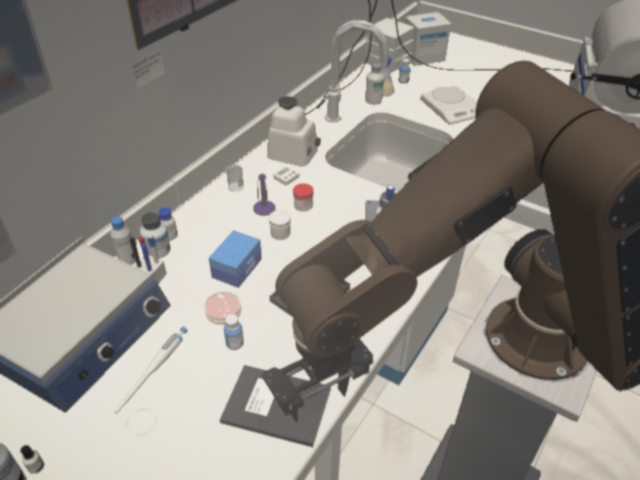

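The top view shows the manifold at (427,263) with the blue-topped cartridge at about (436,262), and a second blue-topped cylinder lying loose at (460,333). The dark open tray is at (265,257), and a black labelled notebook is at (132,310). The scene view has the arm hiding the manifold. I'll enlarge a crop and measure.

```bash
python3 - <<'E'
from h import *
c=cam('top'); im=c['frame']
cr=im[210:360,210:490]; save('crop1',np.clip(cv2.resize(cr,(784,420),interpolation=cv2.INTER_CUBIC).astype(float)*1.8,0,255).astype(np.uint8))
hsv=cv2.cvtColor(im,cv2.COLOR_RGB2HSV)
def blobs(name,m,amin,z):
    n,l,st,ce=cv2.connectedComponentsWithStats(m.astype(np.uint8))
    for i in range(1,n):
        if st[i,4]>=amin and st[i,0]>200 and st[i,0]<500 and 200<st[i,1]<350: print(name,st[i].tolist(),ce[i].round(1),onz(c,*ce[i],z).round(0))
H,S,V=hsv[...,0],hsv[...,1],hsv[...,2]
blobs('blue',(abs(H.astype(int)-112)<14)&(S>120)&(V>50),6,116)
blobs('red',((H<8)|(H>172))&(S>130)&(V>60),4,16)
blobs('green',(abs(H.astype(int)-60)<22)&(S>90)&(V>40),4,16)
m=(V<75); n,l,st,ce=cv2.connectedComponentsWithStats(m.astype(np.uint8))
for i in range(1,n):
    if st[i,4]>500 and 200<st[i,0]<480 and 200<st[i,1]<340:
        r=cv2.minAreaRect(np.argwhere(l==i)[:,::-1].astype(np.float32)); print('dark',st[i].tolist(),[onz(c,*p,0 if st[i,0]>300 else 0).round(0)[:2].tolist() for p in cv2.boxPoints(r)], onz(c,*r[0],16).round(0))
E
```

```text
blue [433, 255, 10, 11, 23] [436.4 261. ] [ 515. -190.  116.]
blue [460, 329, 12, 12, 33] [463.2 333.4] [ 362. -239.  116.]
red [436, 278, 6, 6, 24] [438.7 280.6] [ 476. -217.   16.]
green [447, 258, 4, 6, 18] [448.4 260.4] [ 523. -242.   16.]
dark [225, 226, 79, 63, 4076] [[485.0, 284.0], [617.0, 269.0], [594.0, 94.0], [463.0, 111.0]] [538. 188.  16.]
dark [387, 227, 78, 74, 2947] [[520.0, -68.0], [609.0, -221.0], [493.0, -284.0], [406.0, -133.0]] [ 506. -173.   16.]
```

View pics/crop1.png

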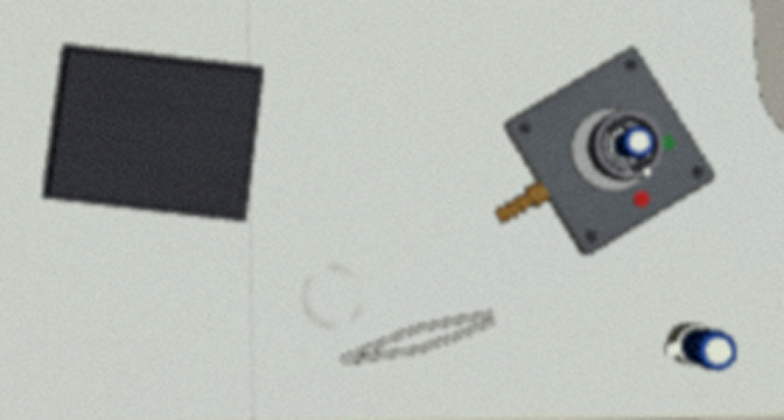

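The candidates for the cartridge are (436,261), seated in the collar on the manifold with a blob of about 10 px, and (463,333), standing loose with a bigger 12 px blob. The crop confirms that the smaller one, in the coupler, is meant. The tray is the dark open rectangle at (265,257): it measures 133x176 mm against 130x170 given, while the item at (132,310) is a labelled notebook. The manifold axis is near (515,-190), so I'm moving above it to look with the wrist camera.

Call:
{"op": "arm_command", "data": {"targets": [[-35, -36, -20, 0, 1], [-70, -72, -40, 0, 1], [-104, -108, -60, 0, 1], [-138, -144, -60, 0, 1], [-172, -180, -60, 0, 1]]}}

```text
t: 0.65
eef_pos: [347.6, 331.7, 238.6]
tcp_rot: [3.14, 0.001, 2.686]
ft_force: [1.4, -1.1, -1.0]
opening: 0.997
grip_force: 0.0
```

Call:
{"op": "arm_command", "data": {"targets": [[-34, -36, 0, 8, 1], [-68, -72, 0, 16, 1], [-102, -108, 0, 24, 1], [-136, -144, 0, 32, 1], [-170, -180, 0, 40, 1]]}}

```text
t: 1.15
eef_pos: [420.9, 94.9, 238.0]
tcp_rot: [3.141, 0.0, 1.982]
ft_force: [0.8, 0.1, 0.5]
opening: 0.996
grip_force: 0.0
```

Call:
{"op": "arm_command", "data": {"targets": [[-48, -5, 0, 0, 1], [-96, -10, 0, 0, 1], [-144, -15, 0, 0, 1], [-192, -20, 0, 0, 1], [-240, -25, 0, 0, 1]]}}

```text
t: 1.65
eef_pos: [495.2, -134.9, 237.9]
tcp_rot: [3.141, -0.0, 1.987]
ft_force: [1.6, -0.2, 0.0]
opening: 0.999
grip_force: 0.0
```

Call:
{"op": "arm_command", "data": {"targets": [[-40, -4, 0, 0, 1], [-58, -5, 0, 0, 1], [-58, -5, 0, 0, 1], [-58, -5, 0, 0, 1], [-58, -5, 0, 0, 1]]}}

```text
t: 2.15
eef_pos: [513.7, -186.4, 238.0]
tcp_rot: [3.142, -0.0, 1.989]
ft_force: [-0.1, -0.1, 0.4]
opening: 1.001
grip_force: 0.0
```

```bash
python3 - <<'E'
from h import *
c=cam('wrist'); save('wrist1',c['frame']); print(c['s']['eef_pos'],c['s']['tcp_rot'],c['s']['joints'].round(2)); print(c['vertical_fov'],c['cx'],c['cy'],c['hand_eye'].round(3).tolist())
E
```

```text
[ 513.69768943 -186.37687354  238.01445379] [ 3.14155652e+00 -3.73073004e-04  1.98889757e+00] [-0.47  0.32  1.67  0.    1.15 -0.89]
65.70646984690485 309.5109952165274 233.2535931314667 [[-0.001, -0.957, -0.29, 81.939], [1.0, -0.001, 0.001, -1.025], [-0.002, -0.29, 0.957, -206.367], [0.0, 0.0, 0.0, 1.0]]
```

View pics/wrist1.png

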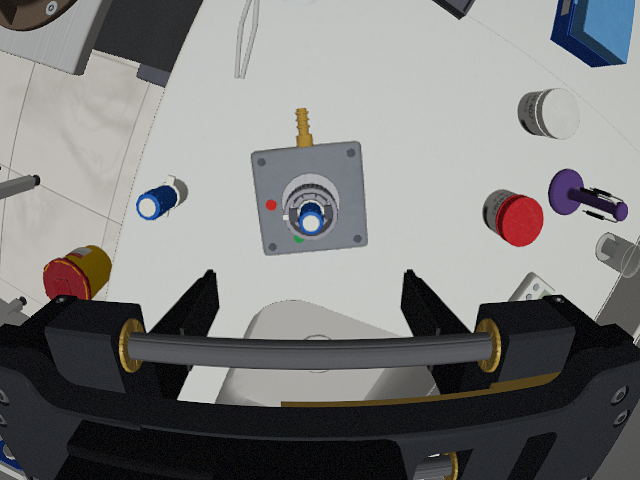

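The wrist view shows the cartridge's top at about (312,222), the collar round it at (311,210), the plate's corners at (251,155), (359,141), (367,245) and (264,255), the red dot at (271,205) and the green dot at (299,239). I'll cast rays at the right heights.

```bash
cat >> h.py <<'E'
from scipy.spatial.transform import Rotation as Ro
def wray(c,u,v):
    f=240/np.tan(np.radians(c['vertical_fov'])/2); s=c['s']
    d=np.array([u-c['cx'],v-c['cy']]); r=np.hypot(*d)+1e-9; th=r/f
    d=np.r_[d/r*np.sin(th),np.cos(th)]
    R=Ro.from_euler('xyz',s['tcp_rot']).as_matrix(); H=c['hand_eye']
    return R@H[:3,3]+s['eef_pos'],R@H[:3,:3]@d
def wz(c,u,v,z):
    o,d=wray(c,u,v); return o+d*(z-o[2])/d[2]
def wproj(c,P):
    f=240/np.tan(np.radians(c['vertical_fov'])/2); s=c['s']
    R=Ro.from_euler('xyz',s['tcp_rot']).as_matrix(); H=c['hand_eye']
    q=H[:3,:3].T@(R.T@(np.array(P)-s['eef_pos'])-H[:3,3]); th=np.arctan2(np.hypot(q[0],q[1]),q[2])
    k=f*th/np.hypot(q[0],q[1]); return q[0]*k+c['cx'],q[1]*k+c['cy']
E
python3 - <<'E'
from h import *
c=cam('wrist'); im=c['frame']
hsv=cv2.cvtColor(im,cv2.COLOR_RGB2HSV).astype(int); H,S,V=hsv[...,0],hsv[...,1],hsv[...,2]
def comp(name,m,z,win=(230,130,380,270)):
    x0,y0,x1,y1=win; k=np.zeros(m.shape,np.uint8); k[y0:y1,x0:x1]=m[y0:y1,x0:x1]
    n,l,st,ce=cv2.connectedComponentsWithStats(k); i=1+np.argmax(st[1:,4]); print(name,st[i],ce[i].round(1),wz(c,*ce[i],z).round(1)); return (l==i).astype(np.uint8)
comp('red',((H<8)|(H>172))&(S>130),16); comp('green',(abs(H-60)<22)&(S>90),16)
b=comp('blue',(abs(H-112)<14)&(S>110),116)
w=comp('white',(S<60)&(V>190),116,(298,208,328,236)) 
# plate corners by four hand-seen pixels refined subpixel
p=np.array([[251,155],[359,141],[367,245],[264,255]],np.float32).reshape(-1,1,2)
g=cv2.cvtColor(im,cv2.COLOR_RGB2GRAY); p=cv2.cornerSubPix(g,p,(5,5),(-1,-1),(3,50,.01)).reshape(-1,2)
P=np.array([wz(c,*q,16) for q in p]); print(p.round(1).tolist(),P.round(1).tolist(),P.mean(0),[np.linalg.norm(P[i]-P[i-1]).round(1) for i in range(4)])
C=P.mean(0)
for z in (50,84,116): print(z,[np.round(wproj(c,[C[0],C[1],z]),1)])
cr=im[150:270,230:390]; save('crop2',cv2.resize(cr,(800,600),interpolation=cv2.INTER_CUBIC))
E
```

```text
red [266 200  10  10  85] [270.6 204.4] [ 476.4 -216.4   16. ]
green [294 235  10   8  48] [297.8 238.9] [ 522.8 -242.6   16. ]
blue [298 203  26  32 394] [310.4 216.1] [ 514.5 -187.5  116. ]
white [303 215  16  16 197] [310.4 222.6] [ 517.  -193.1  116. ]
[[251.10000610351562, 152.0], [359.5, 141.6999969482422], [367.1000061035156, 243.8000030517578], [264.79998779296875, 254.8000030517578]] [[431.4, -167.9, 16.0], [540.8, -106.6, 16.0], [602.9, -214.1, 16.0], [493.7, -278.1, 16.0]] [ 517.1957075  -191.67899968   16.        ] [np.float64(126.6), np.float64(125.5), np.float64(124.2), np.float64(126.7)]
50 [array([310.8, 205.6])]
84 [array([311., 213.])]
116 [array([311.2, 221.3])]
```

View pics/crop2.png

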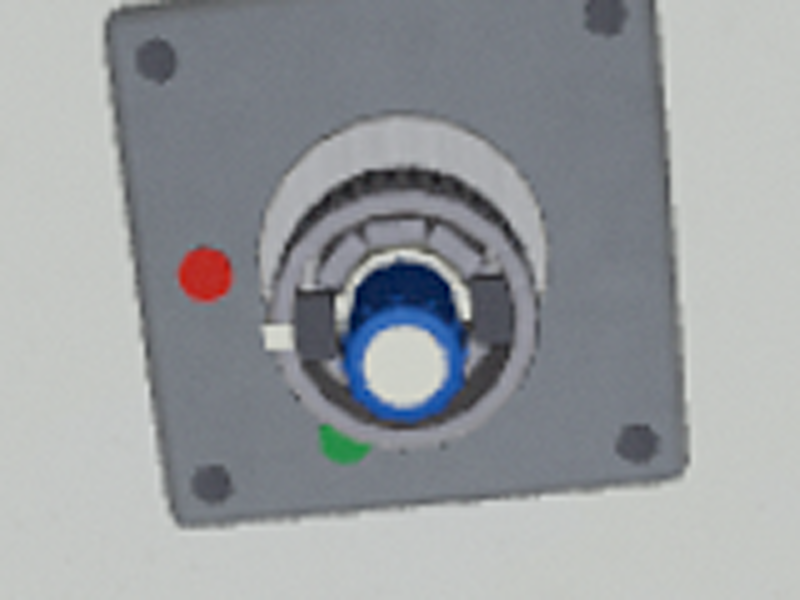

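The centre agrees between the plate corners, (517.2,-191.7), and the cartridge's top, (517.0,-193.1). The stripe on the collar sticks out on the manifold's -x side at 210°, and the jaw axis is at 24°/204°, so I'll roll 40° to keep a finger off it.

Call:
{"op": "arm_command", "data": {"targets": [[-6, 1, 0, 8, 1], [-6.5, 1, 0, 16, 1], [-6.5, 1, 0, 24, 1], [-6.5, 1, 0, 32, 1], [-6.5, 1, 0, 40, 1]]}}

```text
t: 2.75
eef_pos: [517.5, -192.4, 238.2]
tcp_rot: [3.141, -0.0, 1.285]
ft_force: [-0.6, -0.6, -0.1]
opening: 0.997
grip_force: 0.0
```

Call:
{"op": "arm_command", "data": {"targets": [[0, 0, 20, 0, 1], [0, 0, 45, 0, 1], [0, 0, 70, 0, 1], [0, 0, 95, 0, 1], [0, 0, 95, 0, 1]]}}

```text
t: 3.25
eef_pos: [516.3, -191.9, 140.7]
tcp_rot: [-3.137, -0.001, 1.29]
ft_force: [0.8, 0.3, 1.2]
opening: 1.0
grip_force: 0.0
```

Call:
{"op": "arm_command", "data": {"targets": [[0, 0, 25, 0, 1], [0, 0, 50, 0, 1], [0, 0, 70, 0, 1], [0, 0, 83, 0, 1], [0, 0, 83, 0, 1]]}}

```text
t: 3.75
eef_pos: [517.4, -192.9, 59.5]
tcp_rot: [-3.14, -0.0, 1.29]
ft_force: [0.1, -0.6, 0.3]
opening: 0.998
grip_force: 0.0
```

Call:
{"op": "arm_command", "data": {"targets": [[0, 0, 0, 0, 0.65], [0, 0, 0, 0, 0.5], [0, 0, 0, 0, 0.4], [0, 0, 0, 0, 0.3], [0, 0, 0, 0, 0.3]]}}

```text
t: 4.25
eef_pos: [517.7, -193.4, 60.2]
tcp_rot: [3.141, 0.0, 1.29]
ft_force: [0.3, -0.2, -0.1]
opening: 0.639
grip_force: 0.0
```

Call:
{"op": "arm_command", "data": {"targets": [[0, 0, 0, 0, 0.3], [0, 0, 0, 0, 0.3], [0, 0, 0, 0, 0.3], [0, 0, 0, 0, 0.3], [0, 0, 0, 0, 0.3]]}}

```text
t: 4.75
eef_pos: [517.6, -193.4, 59.9]
tcp_rot: [-3.142, -0.0, 1.29]
ft_force: [-0.0, 0.7, -0.7]
opening: 0.305
grip_force: 0.0
```

The opening is 0.305 with no contact, which a 55 mm collar shouldn't allow, so I'm looking.

```bash
python3 - <<'E'
from h import *
c=cam('wrist'); save('wrist2',c['frame'])
s=c['s'];print(s['eef_pos'],s['opening'],s['grip_force'],s['ft_force'])
c=cam('top'); save('top2',c['frame'])
E
```

```text
[ 517.59708252 -193.35097235   59.86115289] 0.30537256750463515 0.0 [-0.02686207  0.69475611 -0.68282183]
```

View pics/wrist2.png

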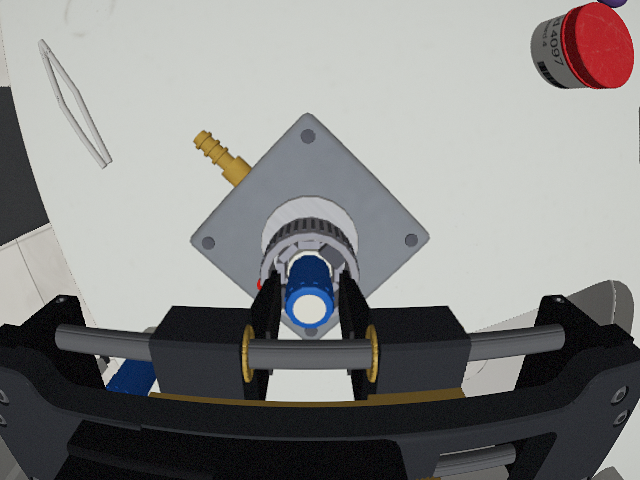

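```bash
python3 - <<'E'
from h import *
c=cam('wrist'); s=c['s']
print(s['eef_pos'],s['tcp_rot'],s['opening'],s['grip_force'])
for P in ([517,-192,50],[517,-192,84],[517,-192,97],[517,-192,116]): print(P,np.round(wproj(c,P),1))
e=s['eef_pos'];R=Ro.from_euler('xyz',s['tcp_rot']).as_matrix()
for t in ([0,-15,0],[0,15,0],[10,15,0],[10,-15,0],[10,15,-19],[10,15,-40],[10,-15,-40]): print(t,np.round(wproj(c,e+R@np.array(t)),1))
im=c['frame'][190:350,230:390]; save('crop3',np.clip(1.6*cv2.resize(im,(600,600),interpolation=cv2.INTER_CUBIC).astype(float),0,255).astype(np.uint8))
E
```

```text
[ 517.57844146 -193.33327139   59.86999229] [-3.14157366e+00 -8.99641925e-05  1.28957662e+00] 0.3041656707210533 0.0
[517, -192, 50] [308.7 256.3]
[517, -192, 84] [308.6 278.4]
[517, -192, 97] [308.6 288.8]
[517, -192, 116] [308.6 306.5]
[0, -15, 0] [285.1 263.8]
[0, 15, 0] [335.4 263.7]
[10, 15, 0] [335.7 247.9]
[10, -15, 0] [284.7 248. ]
[10, 15, -19] [338.1 259.4]
[10, 15, -40] [341.3 274.7]
[10, -15, -40] [279.7 274.8]
```

View pics/crop3.png

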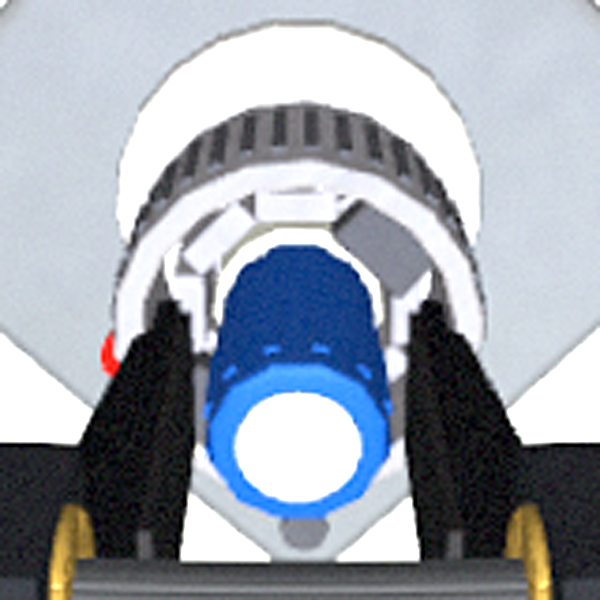

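```bash
python3 - <<'E'
from h import *
c=cam('wrist'); e=c['s']['eef_pos'];R=Ro.from_euler('xyz',c['s']['tcp_rot']).as_matrix()
for y in (14.5,47.5,59.5):
  for z in (0,-10,-19,-30,-40,-59):
    print(y,z,[np.round(wproj(c,e+R@np.array([x,y,z])),0).tolist() for x in (10,0,-10)])
w=cv2.imread('pics/wrist1.png'); g=cv2.cvtColor(w,6)
for v in range(264,312,6): print(v,'open R',np.where(g[v,380:470]<50)[0][[0,-1]]+380 if (g[v,380:470]<50).any() else None)
g=cv2.cvtColor(cv2.imread('pics/wrist2.png'),6)
for v in range(256,312,6):
  k=np.where(g[v,325:400]<45)[0]; print(v,'shut R',k[[0,-1]]+325 if len(k) else None)
E
```

```text
14.5 0 [[335.0, 248.0], [335.0, 264.0], [334.0, 279.0]]
14.5 -10 [[336.0, 254.0], [336.0, 270.0], [335.0, 286.0]]
14.5 -19 [[337.0, 259.0], [337.0, 276.0], [336.0, 293.0]]
14.5 -30 [[339.0, 267.0], [338.0, 285.0], [338.0, 302.0]]
14.5 -40 [[340.0, 275.0], [340.0, 293.0], [339.0, 311.0]]
14.5 -59 [[344.0, 292.0], [343.0, 311.0], [342.0, 330.0]]
47.5 0 [[390.0, 248.0], [389.0, 263.0], [387.0, 278.0]]
47.5 -10 [[393.0, 253.0], [392.0, 269.0], [391.0, 285.0]]
47.5 -19 [[397.0, 259.0], [395.0, 276.0], [394.0, 292.0]]
47.5 -30 [[401.0, 266.0], [400.0, 284.0], [398.0, 300.0]]
47.5 -40 [[406.0, 274.0], [404.0, 292.0], [402.0, 309.0]]
47.5 -59 [[416.0, 290.0], [413.0, 310.0], [411.0, 328.0]]
59.5 0 [[409.0, 247.0], [408.0, 263.0], [406.0, 278.0]]
59.5 -10 [[413.0, 253.0], [412.0, 269.0], [410.0, 285.0]]
59.5 -19 [[418.0, 259.0], [416.0, 275.0], [414.0, 291.0]]
59.5 -30 [[423.0, 266.0], [421.0, 283.0], [419.0, 300.0]]
59.5 -40 [[429.0, 273.0], [426.0, 291.0], [424.0, 308.0]]
59.5 -59 [[441.0, 289.0], [438.0, 308.0], [435.0, 327.0]]
264 open R None
270 open R [407 411]
276 open R [404 415]
282 open R [404 423]
288 open R [403 429]
294 open R [402 435]
300 open R [402 440]
306 open R [401 445]
256 shut R None
262 shut R None
268 shut R [325 327]
274 shut R [325 348]
280 shut R [325 354]
286 shut R [325 357]
292 shut R [327 360]
298 shut R [331 364]
304 shut R [333 366]
310 shut R [339 399]
```

The finger tips in the wrist view fit a point well behind the reported TCP, and the objects look farther off than reported, so the tips may be above the collar. The scene camera is an independent check.

```bash
python3 - <<'E'
from h import *
c=cam('scene'); print(c['s']['eef_pos'])
for P in ([517,-192,16],[517,-192,60],[517,-192,84],[517,-192,116]): print(P,np.round(proj(c,P),1))
u,v=proj(c,[517,-192,80]); u,v=int(u),int(v); x0=max(0,min(560,u-50));y0=max(0,min(400,v-45)); print(x0,y0)
im=c['frame'][y0:y0+80,x0:x0+100]; save('crop4',np.clip(1.2*cv2.resize(im,(750,600),interpolation=cv2.INTER_CUBIC).astype(float),0,255).astype(np.uint8))
E
```

```text
[ 517.6010941  -193.33736326   59.89000211]
[517, -192, 16] [387.3 213.8]
[517, -192, 60] [388.6 202.2]
[517, -192, 84] [389.3 195.7]
[517, -192, 116] [390.3 186.8]
339 151
```

View pics/crop4.png

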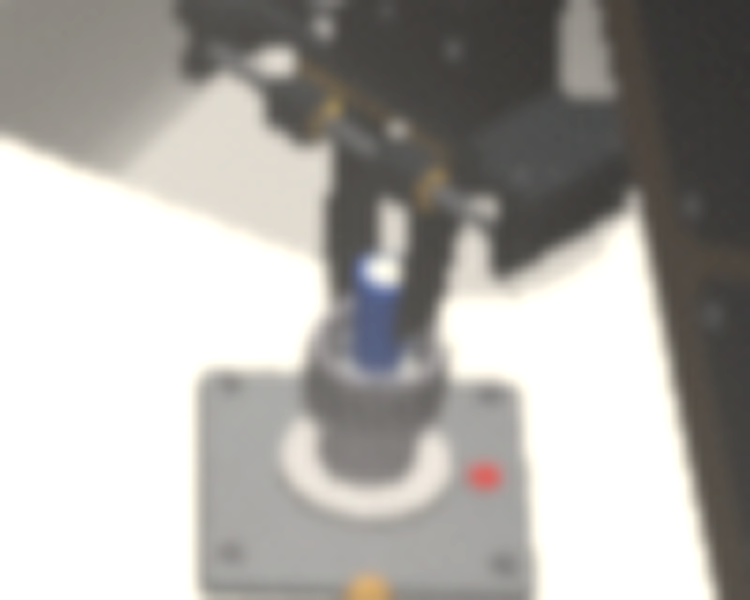

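The crop shows the cap's top at full-image (390,187), as predicted for z=116, so the manifold fix holds. The finger tips at about (384,191) and (396,196) end at or above the collar's top rim instead of straddling it. I'll triangulate the tips from both views.

```bash
python3 - <<'E'
from h import *
c=cam('scene'); w=cam('wrist'); e=w['s']['eef_pos'];R=Ro.from_euler('xyz',w['s']['tcp_rot']).as_matrix()
def tri(a,b):
    (o1,d1),(o2,d2)=a,b; A=np.c_[d1,-d2]; t=np.linalg.lstsq(A,o2-o1,rcond=None)[0]; p,q=o1+d1*t[0],o2+d2*t[1]; return (p+q)/2,np.linalg.norm(p-q)
for n,wp,sp in (('cap',(309,310.5),(389.7,187)),('tips',(309.5,271),(390,193.4))):
    P,g=tri(wray(w,*wp),ray(c,*sp)); print(n,P.round(1),g.round(1),'tool',(R.T@(P-e)).round(1))
T=cam('top'); P,g=tri(ray(T,437,262),ray(c,389.7,187)); print('cap top/scene',P,g)
# wrist camera's own height from bench features now: plate corners at z=16
g=cv2.cvtColor(w['frame'],cv2.COLOR_RGB2GRAY)
for q in ((307,114),(428,237),(191,240)): print(wz(w,*q,16).round(1))
print(wz(w,262,284,16), [wproj(w,p) for p in ([476.4,-216.4,16],)])
print(w['hand_eye'][:3,3])
E
```

```text
cap [ 517.7 -192.9  115.4] 3.4 tool [  0.4  -0.  -55.5]
tips [ 517.  -186.6   94.3] 7.4 tool [  6.3  -2.4 -34.4]
cap top/scene [ 515.07315737 -189.78548125  117.43975537] 5.078669671413387
[ 540.2 -108.    16. ]
[ 601.2 -214.6   16. ]
[ 434.1 -168.4   16. ]
[ 474.00499141 -215.64999393   16.        ] [(np.float64(265.3495186648142), np.float64(284.10074417070103))]
[  81.35284626   -0.58171919 -206.36670783]
```

The camera pose checks out: the plate corners land within 2 mm. The real finger tips lie about 36 mm behind the reported TCP, so they are at z≈96, just over the collar. I'll reopen and go down about 36 mm more in stages, watching the force.

Call:
{"op": "arm_command", "data": {"targets": [[0, 0, 0, 0, 1], [0, 0, 0, 0, 1], [0, 0, 0, 0, 1], [0, 0, 0, 0, 1], [0, 0, 0, 0, 1]]}}

```text
t: 5.65
eef_pos: [517.6, -193.3, 59.9]
tcp_rot: [3.142, -0.0, 1.29]
ft_force: [0.7, -0.1, 0.5]
opening: 0.666
grip_force: 0.0
```

Call:
{"op": "arm_command", "data": {"targets": [[0, 0, 0, 0, 1], [0, 0, 0, 0, 1], [0, 0, 0, 0, 1], [0, 0, 8, 0, 1], [0, 0, 16, 0, 1]]}}

```text
t: 6.15
eef_pos: [517.6, -193.3, 43.3]
tcp_rot: [3.141, -0.0, 1.29]
ft_force: [-0.2, -0.7, 0.3]
opening: 0.995
grip_force: 0.0
```

Call:
{"op": "arm_command", "data": {"targets": [[0, 0, 3, 0, 1], [0, 0, 6, 0, 1], [0, 0, 9, 0, 1], [0, 0, 12, 0, 1], [0, 0, 12, 0, 1]]}}

```text
t: 6.65
eef_pos: [517.5, -193.3, 31.6]
tcp_rot: [-3.141, -0.0, 1.29]
ft_force: [0.7, -0.5, -0.6]
opening: 0.999
grip_force: 0.0
```

Call:
{"op": "arm_command", "data": {"targets": [[0, 0, 3, 0, 1], [0, 0, 6, 0, 1], [0, 0, 6, 0, 0.5], [0, 0, 6, 0, 0.4], [0, 0, 6, 0, 0.4]]}}

```text
t: 7.15
eef_pos: [517.7, -193.4, 26.0]
tcp_rot: [3.141, -0.0, 1.289]
ft_force: [-0.4, 0.6, -0.3]
opening: 0.804
grip_force: 0.0
```

Call:
{"op": "arm_command", "data": {"targets": [[0, 0, 0, 0, 0.4], [0, 0, 0, 0, 0.4], [0, 0, 0, 0, 0.4], [0, 0, 0, 0, 0.4], [0, 0, 0, 0, 0.4]]}}

```text
t: 7.65
eef_pos: [517.4, -193.3, 25.9]
tcp_rot: [-3.141, -0.0, 1.29]
ft_force: [-1.3, 0.4, 2.4]
opening: 0.565
grip_force: 30.0
```

The collar is gripped at 0.565, about 54 mm, with 30 N. Lifting 11.5 mm.

Call:
{"op": "arm_command", "data": {"targets": [[0, 0, -2.5, 0, 0.4], [0, 0, -5, 0, 0.4], [0, 0, -8, 0, 0.4], [0, 0, -11.5, 0, 0.4], [0, 0, -11.5, 0, 0.4]]}}

```text
t: 8.15
eef_pos: [517.4, -193.3, 37.5]
tcp_rot: [-3.141, -0.0, 1.29]
ft_force: [1.1, -0.7, -11.6]
opening: 0.568
grip_force: 30.0
```

Call:
{"op": "arm_command", "data": {"targets": [[0, 0, 0, -7, 0.4], [0, 0, 0, -14, 0.4], [0, 0, 0, -21, 0.4], [0, 0, 0, -28, 0.4], [0, 0, 0, -35, 0.4]]}}

```text
t: 8.65
eef_pos: [517.7, -193.3, 37.2]
tcp_rot: [3.141, -0.0, 1.905]
ft_force: [2.9, -0.2, -11.2]
opening: 0.568
grip_force: 30.0
```

Call:
{"op": "arm_command", "data": {"targets": [[0, 0, 0, -7, 0.4], [0, 0, 0, -14, 0.4], [0, 0, 0, -21, 0.4], [0, 0, 0, -28, 0.4], [0, 0, 0, -33, 0.4]]}}

```text
t: 9.15
eef_pos: [517.9, -193.1, 37.3]
tcp_rot: [3.141, 0.0, 2.481]
ft_force: [3.7, 1.2, -11.8]
opening: 0.564
grip_force: 30.0
```

```bash
python3 -c "
from h import *
s=env.state();print({k:np.round(s[k],2) for k in ('tcp_rot','ft_force','moment','joints','opening','grip_force')})"
```

```text
{'tcp_rot': array([3.14, 0.  , 2.48]), 'ft_force': array([  3.68,   1.18, -11.78]), 'moment': array([ 0.36, -0.73, -0.09]), 'joints': array([-0.48,  0.57,  1.87,  0.  ,  0.69, -1.39]), 'opening': np.float64(0.56), 'grip_force': np.float64(30.0)}
```

Turned 68° with little resistance. I'll lower the collar into the notch and release.

Call:
{"op": "arm_command", "data": {"targets": [[0, 0, 3, 0, 0.4], [0, 0, 6, 0, 0.4], [0, 0, 7.5, 0, 0.4], [0, 0, 7.5, 0, 0.4], [0, 0, 7.5, 0, 0.4]]}}

```text
t: 9.65
eef_pos: [517.9, -193.1, 29.9]
tcp_rot: [3.141, 0.0, 2.474]
ft_force: [3.6, 3.5, -6.7]
opening: 0.565
grip_force: 30.0
```

Call:
{"op": "arm_command", "data": {"targets": [[0, 0, 0, 0, 0.7], [0, 0, 0, 0, 1], [0, 0, 0, 0, 1], [0, 0, 0, 0, 1], [0, 0, 0, 0, 1]]}}

```text
t: 10.15
eef_pos: [517.6, -193.5, 30.0]
tcp_rot: [3.142, 0.0, 2.476]
ft_force: [-0.1, -0.0, -0.8]
opening: 0.929
grip_force: 0.0
```

Call:
{"op": "arm_command", "data": {"targets": [[0, 0, -15, 0, 1], [0, 0, -40, 0, 1], [0, 0, -80, 0, 1], [0, 0, -100, 0, 1], [0, 0, -100, 0, 1]]}}

```text
t: 10.65
eef_pos: [518.7, -194.0, 132.7]
tcp_rot: [3.141, 0.005, 2.476]
ft_force: [-0.9, -0.2, -0.1]
opening: 1.001
grip_force: 0.0
```

```bash
python3 - <<'E'
from h import *
w=cam('wrist'); print(w['s']['eef_pos'],w['s']['tcp_rot'])
u,v=wproj(w,[517,-192,86]); u,v=int(u),int(v); print(u,v)
save('crop5',cv2.resize(w['frame'][v-75:v+75,u-100:u+100],(800,600),interpolation=cv2.INTER_CUBIC))
E
```

```text
[ 518.73930705 -193.95081414  132.68814649] [3.14062256 0.00492347 2.4762083 ]
311 236
```

View pics/crop5.png

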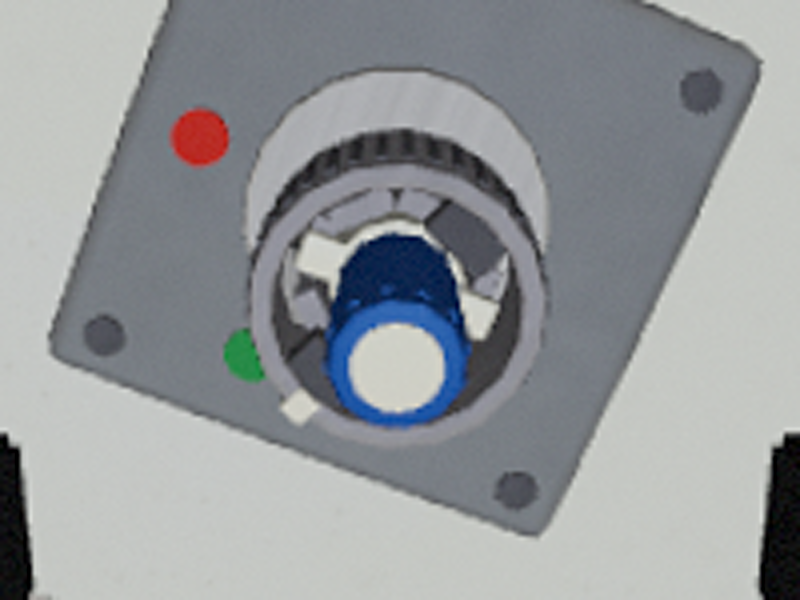

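The collar is parked: the stripe, at crop (300,407), sits at the green dot, and the cartridge's white ears at (322,255) and (480,315) are uncovered. Now I'll grip the blue top above the collar, with tips at about z 96.

Call:
{"op": "arm_command", "data": {"targets": [[0, 0, 20, 0, 0.8], [0, 0, 45, 0, 0.6], [0, 0, 62, 0, 0.6], [0, 0, 70, 0, 0.6], [0, 0, 70, 0, 0.6]]}}

```text
t: 11.2
eef_pos: [516.8, -193.0, 58.3]
tcp_rot: [-3.141, -0.003, 2.476]
ft_force: [0.3, -0.5, 0.6]
opening: 0.636
grip_force: 0.0
```

Call:
{"op": "arm_command", "data": {"targets": [[0, 0, 0, 0, 0.4], [0, 0, 0, 0, 0.3], [0, 0, 0, 0, 0.1], [0, 0, 0, 0, 0.1], [0, 0, 0, 0, 0.1]]}}

```text
t: 11.7
eef_pos: [517.7, -193.4, 60.2]
tcp_rot: [3.141, 0.001, 2.476]
ft_force: [-0.4, -0.1, -1.4]
opening: 0.236
grip_force: 22.3
```

Call:
{"op": "arm_command", "data": {"targets": [[0, 0, 0, 0, 0.1], [0, 0, 0, 0, 0.1], [0, 0, 0, 0, 0.1], [0, 0, 0, 0, 0.1], [0, 0, 0, 0, 0.1]]}}

```text
t: 12.2
eef_pos: [517.7, -193.4, 60.1]
tcp_rot: [3.141, 0.0, 2.476]
ft_force: [-0.4, -0.4, 5.6]
opening: 0.235
grip_force: 30.0
```

Call:
{"op": "arm_command", "data": {"targets": [[0, 0, -5, 0, 0.1], [0, 0, -15, 0, 0.1], [0, 0, -27, 0, 0.1], [0, 0, -40, 0, 0.1], [0, 0, -55, 0, 0.1]]}}

```text
t: 12.7
eef_pos: [517.6, -193.3, 116.2]
tcp_rot: [3.141, 0.0, 2.476]
ft_force: [-0.2, -0.5, -1.0]
opening: 0.235
grip_force: 30.0
```

Call:
{"op": "arm_command", "data": {"targets": [[0, 0, -20, 0, 0.1], [0, 0, -40, 0, 0.1], [0, 0, -50, 0, 0.1], [0, 0, -50, 0, 0.1], [0, 0, -50, 0, 0.1]]}}

```text
t: 13.2
eef_pos: [517.3, -193.2, 164.6]
tcp_rot: [3.142, -0.0, 2.476]
ft_force: [0.2, -0.9, -1.4]
opening: 0.234
grip_force: 30.0
```

The cartridge is held at 0.234 and has moved up 105 mm. Now over to the tray centre at (538,188): 219, 313 in tool axes.

Call:
{"op": "arm_command", "data": {"targets": [[20, 28, 0, 0, 0.1], [42, 60, 0, 0, 0.1], [65, 93, 0, 0, 0.1], [88, 126, 0, 0, 0.1], [111, 159, 0, 0, 0.1]]}}

```text
t: 13.7
eef_pos: [527.8, 1.8, 163.9]
tcp_rot: [-3.141, -0.002, 2.476]
ft_force: [0.8, 0.6, -0.2]
opening: 0.232
grip_force: 30.0
```

Call:
{"op": "arm_command", "data": {"targets": [[23, 33, 0, 0, 0.1], [46, 66, 0, 0, 0.1], [69, 99, 0, 0, 0.1], [90, 129, 0, 0, 0.1], [108, 154, 0, 0, 0.1]]}}

```text
t: 14.2
eef_pos: [537.9, 190.0, 163.8]
tcp_rot: [-3.14, -0.001, 2.477]
ft_force: [0.4, -0.3, -1.8]
opening: 0.233
grip_force: 30.0
```

Call:
{"op": "arm_command", "data": {"targets": [[0, 0, 0, 0, 0.1], [0, 0, 0, 0, 0.1], [0, 0, 20, 0, 0.1], [0, 0, 40, 0, 0.1], [0, 0, 50, 0, 0.1]]}}

```text
t: 14.7
eef_pos: [537.8, 186.7, 113.2]
tcp_rot: [-3.14, -0.002, 2.475]
ft_force: [0.6, 0.3, -1.3]
opening: 0.234
grip_force: 30.0
```

```bash
python3 - <<'E'
from h import *
w=cam('wrist'); s=w['s']; print(s['eef_pos'],s['opening'],s['ft_force'])
g=cv2.cvtColor(w['frame'],cv2.COLOR_RGB2HSV)
save('wrist3',w['frame'])
for P in ([538,188,4],[538,188,30]): print(wproj(w,P))
E
```

```text
[537.76305162 186.71492181 113.18291685] 0.23370687192090114 [ 0.63148193  0.30031244 -1.31267602]
(np.float64(311.85032893719824), np.float64(218.09646965029722))
(np.float64(312.02777024005746), np.float64(226.12694200813453))
```

View pics/wrist3.png

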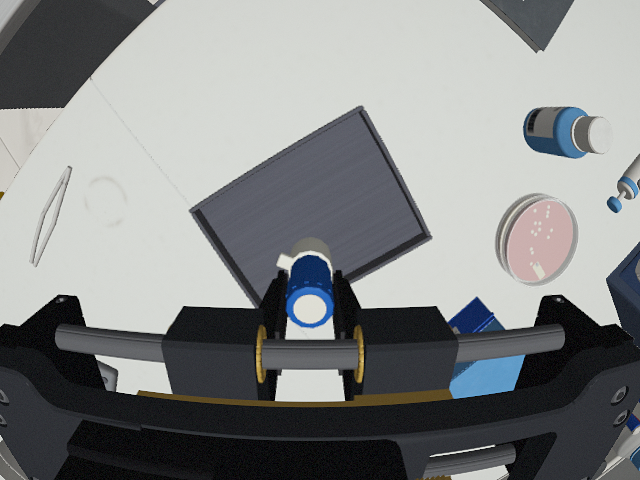

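The tray's corners at (193,210), (362,108), (430,237) and (262,305) put its centre at about (312,215), where (538,188) projects. The cartridge hangs upright over it with its foot at about z 99. Lowering 88, then in small steps.

Call:
{"op": "arm_command", "data": {"targets": [[0, 0, 25, 0, 0.1], [0, 0, 50, 0, 0.1], [0, 0, 70, 0, 0.1], [0, 0, 82, 0, 0.1], [0, 0, 88, 0, 0.1]]}}

```text
t: 15.25
eef_pos: [538.5, 187.7, 26.4]
tcp_rot: [-3.141, -0.0, 2.476]
ft_force: [-0.5, 0.3, -0.3]
opening: 0.236
grip_force: 30.0
```

Call:
{"op": "arm_command", "data": {"targets": [[0, 0, 0, 0, 0.1], [0, 0, 2, 0, 0.1], [0, 0, 4, 0, 0.1], [0, 0, 5, 0, 0.1], [0, 0, 5, 0, 0.1]]}}

```text
t: 15.75
eef_pos: [538.5, 188.1, 22.1]
tcp_rot: [3.141, 0.0, 2.476]
ft_force: [-0.6, -0.7, -1.5]
opening: 0.238
grip_force: 30.0
```

Call:
{"op": "arm_command", "data": {"targets": [[0, 0, 1, 0, 0.1], [0, 0, 2, 0, 0.1], [0, 0, 3, 0, 0.1], [0, 0, 3, 0, 0.1], [0, 0, 3, 0, 0.1]]}}

```text
t: 16.25
eef_pos: [538.5, 188.1, 18.9]
tcp_rot: [-3.142, -0.0, 2.476]
ft_force: [-0.6, -0.5, -1.1]
opening: 0.232
grip_force: 30.0
```

Call:
{"op": "arm_command", "data": {"targets": [[0, 0, 0.5, 0, 0.1], [0, 0, 1, 0, 0.1], [0, 0, 1, 0, 0.1], [0, 0, 1, 0, 0.1], [0, 0, 1, 0, 0.1]]}}

```text
t: 16.75
eef_pos: [538.6, 188.1, 18.1]
tcp_rot: [3.141, 0.0, 2.476]
ft_force: [0.3, -0.6, 3.6]
opening: 0.237
grip_force: 30.0
```

Contact is at z 18, as predicted. Releasing slowly and rising.

Call:
{"op": "arm_command", "data": {"targets": [[0, 0, 0, 0, 0.28], [0, 0, 0, 0, 0.33], [0, 0, 0, 0, 0.4], [0, 0, 0, 0, 0.6], [0, 0, 0, 0, 0.8]]}}

```text
t: 17.25
eef_pos: [538.4, 188.1, 17.8]
tcp_rot: [-3.142, -0.0, 2.476]
ft_force: [-0.7, -0.2, -0.6]
opening: 0.517
grip_force: 0.0
```

Call:
{"op": "arm_command", "data": {"targets": [[0, 0, 0, 0, 0.8], [0, 0, 0, 0, 0.8], [0, 0, 0, 0, 0.8], [0, 0, -5, 0, 0.8], [0, 0, -15, 0, 0.8]]}}

```text
t: 17.75
eef_pos: [538.1, 188.1, 33.0]
tcp_rot: [-3.141, -0.001, 2.476]
ft_force: [-0.3, 0.2, -0.2]
opening: 0.799
grip_force: 0.0
```

Call:
{"op": "arm_command", "data": {"targets": [[0, 0, -30, 0, 0.8], [0, 0, -70, 0, 0.8], [0, 0, -110, 0, 0.8], [0, 0, -140, 0, 0.8], [0, 0, -150, 0, 0.8]]}}

```text
t: 18.25
eef_pos: [539.5, 188.3, 187.0]
tcp_rot: [3.137, 0.004, 2.476]
ft_force: [0.7, -0.2, -0.1]
opening: 0.802
grip_force: 0.0
```

Call:
{"op": "arm_command", "data": {"targets": [[0, 0, 0, 0, 0.8], [0, 0, 0, 0, 0.8], [0, 0, 0, 0, 0.8], [0, 0, 0, 0, 0.8], [0, 0, 0, 0, 0.8]]}}

```text
t: 18.75
eef_pos: [538.3, 188.0, 182.1]
tcp_rot: [-3.141, -0.001, 2.476]
ft_force: [-0.3, -0.4, 1.2]
opening: 0.799
grip_force: 0.0
```

```bash
python3 - <<'E'
from h import *
w=cam('wrist'); print(w['s']['eef_pos'])
hsv=cv2.cvtColor(w['frame'],cv2.COLOR_RGB2HSV).astype(int); H,S,V=[hsv[...,i] for i in range(3)]
def comps(n,m,z):
    n_,l,st,ce=cv2.connectedComponentsWithStats(m.astype(np.uint8))
    for i in range(1,n_):
        if st[i,4]>60 and 220<ce[i][0]<420 and ce[i][1]<330: print(n,st[i],ce[i].round(1),wz(w,*ce[i],z).round(1))
comps('blue',(abs(H-112)<14)&(S>130)&(V>60),55)
comps('white',(S<60)&(V>170),74)
print('expect top',wproj(w,[538.5,188,74]),'foot',wproj(w,[538.5,188,4]))
E
```

```text
[538.27018509 188.02056156 182.07432053]
blue [297 198  27  33 402] [310.  211.6] [536.4 189.1  55. ]
white [     0      0    640    339 146986] [327.2 159. ] [505.7 231.6  74. ]
white [291 195  32  13 125] [303.  200.2] [521.1 193.4  74. ]
white [302 211  18  16 230] [310.2 218.5] [537.8 188.2  74. ]
expect top (np.float64(310.55953556516255), np.float64(219.23243215496947)) foot (np.float64(310.35019781458516), np.float64(202.4505177802147))
```

The cartridge's top measures (537.8,188.2) at z 74, as expected for it standing upright in the tray, and nothing touches it. Handing in.

```bash
python3 -c "
from cell import env
print(env.job_done())"
```

```text
the job is handed in; nothing more can be done
None
```

The job is handed in: the collar was seen parked open at the green dot, and the cartridge measures upright in the tray with the gripper clear of it, but the verdict itself was not shown to me.

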